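Set the jar guard to its mark and close its cam lever while holding it

TASK

Take hold of the steel crossbar of the spring-back jar guard on the side where its cam lever stands open, draw it out until the bar is in line with the index block, and, without letting the bar leave that mark, slide the cam lever fully closed. The spring never stops pulling, so finish while still holding the bar at the mark, with the lever closed; leave the jars, the pepper mill and the container alone.

Things in the scene. Friction and masses are not known exactly. Their poses are not given: they have to be found in the camera images.
- bay: Fixed wooden plinth with a small drawer front (160 x 300 x 75 mm) that carries the guard. Origin on the shelf surface under the middle of its front face; +x of its frame points into the plinth, away from the robot, +y to the left, z up. The guard draws out along -x. Two jars stand on top, at least 45 mm behind the front face.
- bar_mid (a point): Steel crossbar of the guard, 12 mm thick (x), 290 long (y), 22 high (z), fixed on the sliding leg. This point is its centre, 70 mm above the shelf; axes as the plinth's. At the start 85 mm in front of the plinth. Free to pinch from above, fingers in front and behind; loosely straddling fingers can slide along it. Leg and web at its middle: 40 mm wide; the leg behind it has its top at 34 mm.
- leg (a joint): How far the leg with the bar is drawn out towards -x of the plinth, in m: 0 pushed in (start), 0.13 end of travel. A spring pulls it back in with about 3 N at 0 and 4.5 N fully out, whether the lever is open or closed; let go, it runs back to 0.
- mark (a point): Centre of the fixed index block's upright plate, at the height of the bar's centre; axes as the plinth's. The plate is 12 mm thick (x), 28 wide (y), its top 81 mm above the shelf; it stands just past the bar's right (-y) end, 48 to 95 mm farther out than the bar's start. The bar is on the mark when in line with the plate: x of the bar's centre in this frame is 0, within 6 mm.
- lever (a joint): Cam lever angle, rad: 0 (starts 0 to 0.08) fully open, slanting out over the left (+y) half of the bar; 0.55 fully closed at its stop, in line with the leg, at right angles to the bar. Turns anticlockwise seen from above about a vertical axis, with light friction (about 1.5 N at 55 mm from the pivot); stays where it is left.
- lever_pivot (a point): Axis of the cam lever, on the leg 65 mm behind the bar's centre line (and moving with it), 91 mm above the shelf, at the middle of the bar's length.
- lever_tip (a point): Centre of the round end (16 mm across) of the cam lever, 123 mm from the pivot. The straight arm, 12 mm wide, 10 high, passes 5 mm above the bar; open, it crosses the bar about 40 mm left of its middle. Fingers straddling the bar left of it and sliding right along the bar push it closed with their sides; at the stop its left side is 6 mm left of the bar's middle (round end 8).
- jar_a: Taller hexagonal glass jar with a cork-style stopper, 72 mm across, 134 mm tall, on the plinth. Leave alone. Origin at its underside.
- jar_b: Shorter hexagonal glass jar with stopper, 72 mm across, 109 mm tall, on the plinth. Leave alone. Origin at its underside.
- mill: Chrome pepper mill, 60 mm across, 180 mm tall, on the shelf to the right. Leave alone. Origin at its underside.
- tub: Yellow plastic clip-lid container, 108 x 138 x 76 mm, on the shelf to the left. Leave alone. Origin at its underside.

How it is judged:
By the outcome, as a careful person would: the job done as asked, in the order asked, and still so for the second after the job is handed in, while the arm keeps its last pose, push and grip.
It also fails if it takes over 45 s, if anything falls off the work surface, if the arm or the gripper's body presses on something with over 40 N, if the wrist force passes 120 N, or if a joint passes its speed limit or range.

ROBOT

A 6-joint arm with a two-finger parallel gripper is mounted at the origin on the work surface. World frame = base frame: x ahead of the robot, y to its left, z up, the work surface at z = 0. Lengths are in m, angles in rad, forces in N, time in s.
With the tool pointing down it reaches from about 0.35 to 0.85 m from the base axis. Payload 8.1 kg.
Tool frame: the origin (TCP) lies on the mounting face of the last link; the fingertips stand 186 mm ahead of it and the grasp point (between the pads) lies 167 mm ahead of it (grip_point_offset is the distance from the TCP to the grasp point, in m); z points along the fingers, y is the direction in which the jaws open and shut (so a half turn about z gives the same grasp; the last joint's range is limited). The gripper opens to 93 mm and grips with 3 to 60 N. Pads are 15 mm wide; open, the fingers measure 128 mm over their backs; the gripper's body (75 mm by 188 mm) begins 65 mm behind the grasp point.
Start: joints at [1.156, 0.13, 1.488, -0, 1.523, -0.085], TCP at [0.194, 0.568, 0.405] pointing down, gripper open.
Joint ranges: [-2.96, 2.96], [-0.89, 2.26], [0.02, 2.5], [-1.34, 4.48], [0, 2.73], [-2.66, 2.66]. Speed limits (rad/s): [2.39, 2.39, 2.79, 3.14, 3.14, 3.14].

INTERFACE

Orientations are given as a rotation vector (axis times angle).
In Python, from plant import read_state, read_camera, close_job, grip_point_offset gives the robot as it stands.
- The arm moves only by the shell command python3 -m creep 'ROWS' [OPENING] [FORCE]. ROWS is JSON, a list of rows, each a list of 2 entries, a list of its own where there are three numbers: the shift along the tool's x, y, z in cm, then the turn, a rotation vector about the tool's x, y, z in degrees. In form: [[[tx, ty, tz], [rx, ry, rz]], ...]. A call has 1 to 12 rows; each row shifts and turns the commanded pose from where the row before left it, along the tool's axes as they then stand; what a row does not reach is not made up. A row lasts 1/12 s, in which the tool goes at most 41.7 mm and 7.16 degrees, less where a joint would pass 70% of its speed; a pose out of reach is approached as far as the arm can. A call is refused whole if a number of a shift passes 4.17 or a number of a turn 7.16, either way. A call with a gripper value outside its range is refused whole. OPENING is the opening in per cent of the stroke, from 0 (shut) to 100 (fully open), set as the call begins (- or left out, the last holds). The fingers move at their own pace and stop on an object; FORCE is the grip in N (left out, the last holds). Time passes only in rows, so rows that do not move let the fingers close. It gives the time, the measured TCP pose, the force and the opening at its end, in the units of the state.
- read_state(): the state, without advancing time (a new reading comes with each control period).
- read_camera(name): name is "scene" or "top" or "wrist"; returns a dict with "img" (384x512x3 uint8, red, green, blue), "K" (3x3 intrinsics, pixels), "T" (4x4, takes a point from camera to world coordinates). Camera axes: x right, y down, z forward; pixel columns grow to the right and rows downward; lengths in m; the calibration is good to about 2 mm. The wrist camera is an equidistant fisheye: a pixel r from the principal point sees the ray r / f radians off the axis. A picture is of the moment at which its call begins. There is no depth.
- close_job(): hands the job in, once; it reports no verdict.
The state is a dict: "t": time; "q": joint angles; "dq": joint speeds; "joint_torque": joint torques, N m; "tool_pos": TCP position; "orientation": TCP orientation; "force": force on the tool from outside, world axes, zero at the start; "wrist_torque": the same for the moment, N m; "opening": finger opening in m.
Only numpy, scipy, OpenCV 4.12 (cv2) and the standard library are available. Lean on these libraries where they do the work, as an engineer would, in place of code of your own. Each camera call takes 0.05 s, during which the arm holds its last target.

## Working session

There is one attempt and no reset: what is moved stays moved. The work goes in short steps, Python scripts to look and compute and a shell command to move; the robot and the scene stay as the last step left them, time stands still between calls to the robot, and variables do not carry over. Pictures are saved under pics/ and viewed, and the job is handed in when it is done.

```bash
mkdir -p pics; ls; cat > h.py <<'E'
import numpy as np,cv2
from plant import *
from scipy.spatial.transform import Rotation as R
def save(c,n):
    d=read_camera(c); cv2.imwrite('pics/'+n,d['img'][:,:,::-1]); np.savez('pics/'+n[:-4]+'.npz',K=d['K'],T=d['T'],img=d['img']); return d
def ray(K,T,u,v,fish=False):
    x=(u-K[0,2])/K[0,0];y=(v-K[1,2])/K[1,1]
    if fish:
        r=np.hypot(x,y); d=np.array([np.sin(r)*x/r,np.sin(r)*y/r,np.cos(r)])
    else: d=np.array([x,y,1.])
    return T[:3,3],T[:3,:3]@d
def atz(K,T,u,v,z,fish=False):
    o,d=ray(K,T,u,v,fish); return o+d*(z-o[2])/d[2]
def proj(K,T,p):
    c=T[:3,:3].T@(np.array(p)-T[:3,3]); return K[0,0]*c[0]/c[2]+K[0,2],K[1,1]*c[1]/c[2]+K[1,2]
E
python3 - <<'E'
from h import *
np.set_printoptions(precision=4,suppress=True)
for c in('scene','top','wrist'):
    d=save(c,c+'0.png'); print(c,d['K'].tolist(),d['T'])
    b=cv2.imread('pics/'+c+'0.png'); cv2.imwrite('pics/'+c+'0b.png',cv2.resize(b,(800,600),interpolation=cv2.INTER_CUBIC))
print(read_state(),grip_point_offset)
E
```

```text
pics
scene [[373.255477151666, 0.0, 253.60193396685435], [0.0, 373.255477151666, 187.2841641337615], [0.0, 0.0, 1.0]] [[-0.4765  0.7589 -0.4439  0.9694]
 [ 0.8792  0.4139 -0.2361  0.2021]
 [ 0.0046 -0.5028 -0.8644  0.7587]
 [ 0.      0.      0.      1.    ]]
top [[370.0425217276351, 0.0, 261.45912044662316], [0.0, 370.0425217276351, 194.3166638151597], [0.0, 0.0, 1.0]] [[-0.0127 -0.9863  0.1647  0.4745]
 [-0.9996  0.0166  0.0225 -0.0057]
 [-0.0249 -0.1643 -0.9861  0.953 ]
 [ 0.      0.      0.      1.    ]]
wrist [[297.3186396354542, 0.0, 249.24614643807797], [0.0, 297.3186396354542, 188.3553184325083], [0.0, 0.0, 1.0]] [[ 0.3237  0.913   0.2481  0.125 ]
 [ 0.9462 -0.3122 -0.0857  0.5909]
 [-0.0007  0.2625 -0.9649  0.3831]
 [ 0.      0.      0.      1.    ]]
{'t': 0.15, 'q': array([ 1.1556,  0.131 ,  1.489 ,  0.    ,  1.523 , -0.0854]), 'dq': array([ 0.0003, -0.0018, -0.0012,  0.0002, -0.0021,  0.0002]), 'joint_torque': array([  0.0006, -56.0471, -49.2339,   0.0769,   0.0305,  -0.0001]), 'tool_pos': array([0.1942, 0.5675, 0.4039]), 'orientation': array([-0.5156, -3.0986,  0.0021]), 'force': array([ 0.389 , -0.2788,  0.156 ]), 'wrist_torque': array([-0.0341, -0.0486,  0.0515]), 'opening': 0.09288242700634101} 0.1673
```

View pics/scene0b.png

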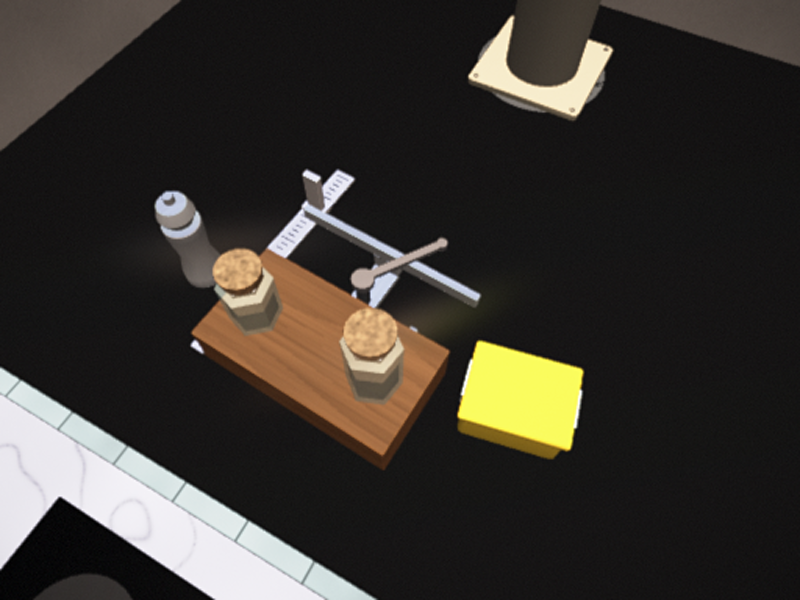

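View pics/top0b.png

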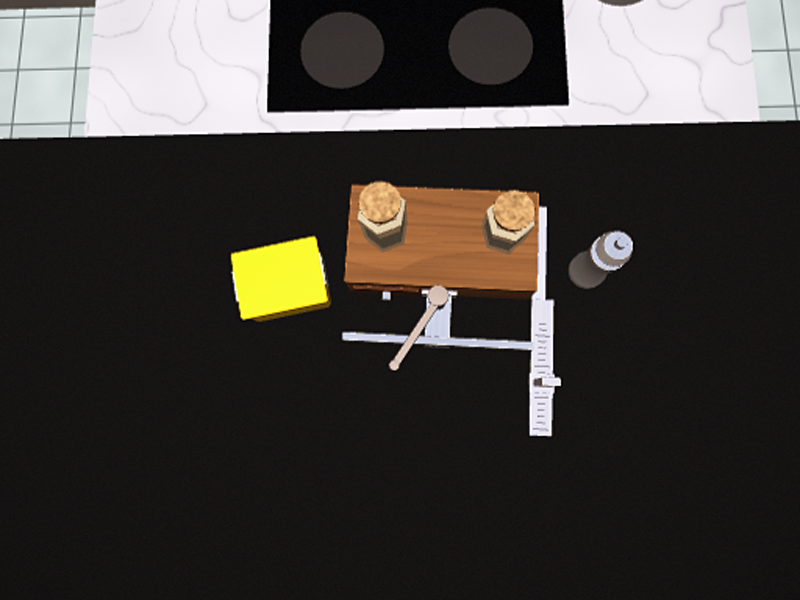

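View pics/wrist0b.png

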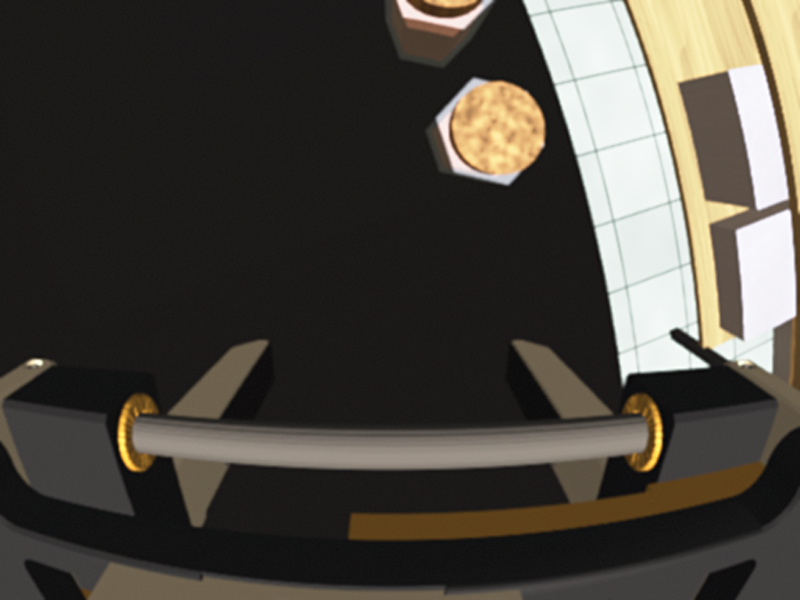

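Scene view (800x600): the bar runs from (305,210) to (478,298), the lever tip is at (442,243), the pivot at (362,279) and the plate at (313,188). In the top view the bar runs from (343,336) to (532,346), the tip is at (394,366) and the plate at (547,382). The open lever is on the left half. I'll zoom in to measure.

```bash
python3 - <<'E'
import cv2
t=cv2.imread('pics/top0.png'); s=cv2.imread('pics/scene0.png')
# top crop x 210..370, y 170..290 ; x5
cv2.imwrite('pics/topz.png',cv2.resize(t[170:290,210:370],(800,600),interpolation=cv2.INTER_CUBIC))
cv2.imwrite('pics/scz.png',cv2.resize(s[100:220,170:330],(800,600),interpolation=cv2.INTER_CUBIC))
E
```

```text
(no output)
```

View pics/topz.png

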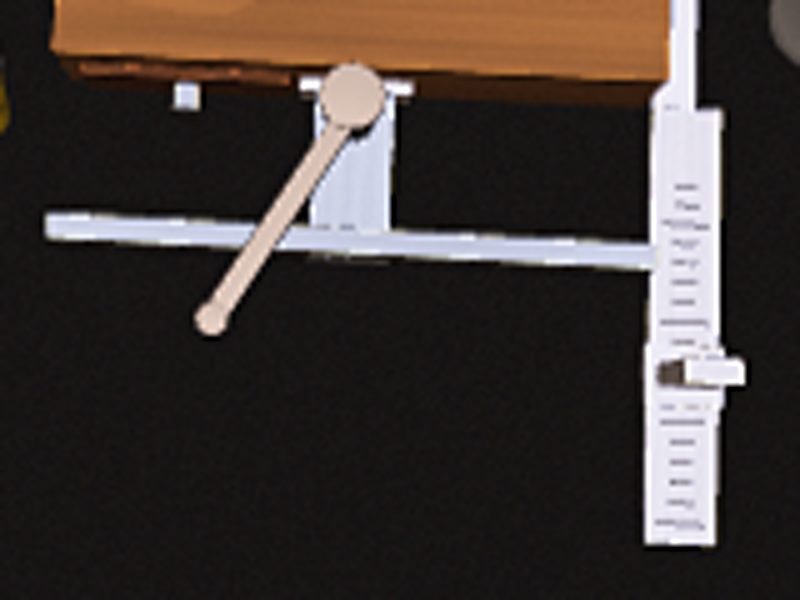

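View pics/scz.png

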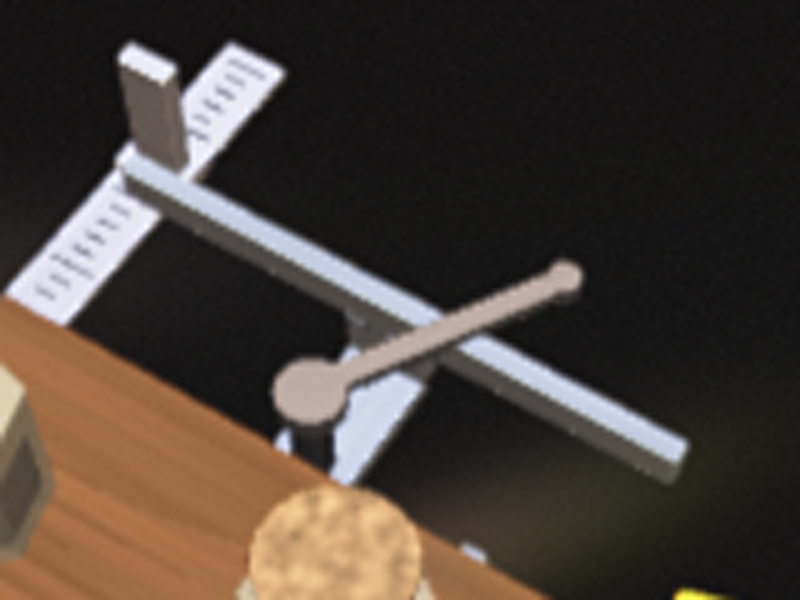

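```bash
python3 - <<'E'
from h import *
np.set_printoptions(precision=4,suppress=True)
t=np.load('pics/top0.npz'); s=np.load('pics/scene0.npz')
f=lambda u,v,a,b:((u+.5)/5-.5+a,(v+.5)/5-.5+b)
P={}
for n,uv,z in [('barL',(45,225),.081),('barR',(655,257),.081),('plate',(715,372),.081),('piv',(352,96),.096),('tip',(211,320),.096)]:
    P[n]=atz(t['K'],t['T'],*f(*uv,210,170),z); print('top',n,P[n])
for n,uv,z in [('barL',(681,451),.081),('barR',(127,160),.081),('plate',(148,62),.081),('piv',(311,391),.096),('tip',(563,277),.096)]:
    P['s'+n]=atz(s['K'],s['T'],*f(*uv,170,100),z); print('sc',n,P['s'+n])
for p in('','s'):
    d=P[p+'barL']-P[p+'barR']; y=d[:2]/np.hypot(*d[:2]); x=np.array([y[1],-y[0]]); m=(P[p+'barL']+P[p+'barR'])[:2]/2
    print(np.hypot(*d[:2]),'yaw',np.degrees(np.arctan2(x[1],x[0])),'mid',m)
    for n in('plate','piv','tip'): v=P[p+n][:2]-m; print(n,v@x,v@y)
E
```

```text
top barL [0.573  0.1166 0.081 ]
top barR [ 0.5535 -0.1709  0.081 ]
top plate [ 0.4996 -0.1961  0.081 ]
top piv [ 0.6301 -0.0299  0.096 ]
top tip [0.5261 0.0373 0.096 ]
sc barL [0.5744 0.1159 0.081 ]
sc barR [ 0.5557 -0.1717  0.081 ]
sc plate [ 0.5013 -0.1952  0.081 ]
sc piv [ 0.6308 -0.0297  0.096 ]
sc tip [0.5284 0.037  0.096 ]
0.2881964891587716 yaw -3.888668914480871 mid [ 0.5633 -0.0271]
plate -0.05207968339980113 -0.17288143977355974
piv 0.06683442024337749 0.0017649229725579807
tip -0.04148406940030372 0.061804771599984314
0.2882106390206235 yaw -3.719284945089564 mid [ 0.5651 -0.0279]
plate -0.05281442688949895 -0.17104458117375929
piv 0.0656482863494246 0.0025251520276199945
tip -0.04078013851169348 0.06235354138461756
```

Both cameras agree to about 2 mm: bar middle ≈ (0.564, -0.0275), yaw -3.8°, bar length 288 (given 290), pivot 66 mm behind (given 65), and the plate 52 mm farther out. Next I'll work out the approach.

```bash
cat >> h.py <<'E'
MID=np.array([.5642,-.0275]); YAW=np.radians(-3.8)
xh=np.array([np.cos(YAW),np.sin(YAW)]); yh=np.array([-xh[1],xh[0]])
OUT=.0524
def goto(bx,by,zg):
    """deltas in tool axes (cm) to place grasp pt at bar-frame(start) bx,by height zg; also turn."""
    s=read_state(); A=R.from_rotvec(s['orientation']).as_matrix()
    g=s['tool_pos']+A[:,2]*grip_point_offset
    tgt=np.r_[MID+bx*xh+by*yh,zg]
    yt=np.r_[xh,0]; yt=yt if yt@A[:,1]>0 else -yt
    B=np.c_[np.cross(yt,[0,0,-1]),yt,[0,0,-1]]
    d=g[:2]-MID
    print('t',round(s['t'],2),'grip bar-frame mm',np.round(1e3*np.array([d@xh,d@yh,g[2]]),1),'F',np.round(s['force'],1),'Fbar',np.round([s['force'][:2]@xh,s['force'][:2]@yh],1),'op',round(1e3*s['opening'],1),'q6',round(s['q'][5],2))
    print('turn deg',np.round(np.degrees(R.from_matrix(A.T@B).as_rotvec()),2))
    # grasp target -> TCP in final orientation
    tcp=tgt-B[:,2]*grip_point_offset
    print('tool cm in current axes',np.round(100*A.T@(tcp-s['tool_pos']),2),'in final axes',np.round(100*B.T@(tcp-s['tool_pos']),2))
    print('tool axes xy: x',np.round(A[:2,0],3),'y',np.round(A[:2,1],3))
E
python3 -c "
from h import *
goto(0,.095,.17)"
```

```text
t 0.15 grip bar-frame mm [-408.7  569.   236.6] F [ 0.4 -0.3  0.2] Fbar [ 0.4 -0.3] op 92.9 q6 -0.09
turn deg [-7.00e-02  5.00e-02  7.49e+01]
tool cm in current axes [-51.8  -35.13   6.71] in final axes [-47.42  40.86   6.66]
tool axes xy: x [-0.946  0.324] y [0.324 0.946]
```

```bash
python3 -m creep '[[[-2.1,-1.4,0],[0,0,0]],[[-2.1,-1.4,0],[0,0,0]],[[-2.1,-1.4,0],[0,0,0]],[[-2.1,-1.4,0],[0,0,0]],[[-2.1,-1.4,0],[0,0,0]],[[-2.1,-1.4,0],[0,0,0]],[[-2.1,-1.4,0],[0,0,0]],[[-2.1,-1.4,0],[0,0,0]],[[-2.1,-1.4,0],[0,0,0]],[[-2.1,-1.4,0],[0,0,0]],[[-2.1,-1.4,0],[0,0,0]],[[-2.1,-1.4,0],[0,0,0]]]' 100
python3 -m creep '[[[-2.1,-1.4,0],[0,0,0]],[[-2.1,-1.4,0],[0,0,0]],[[-2.1,-1.4,0],[0,0,0]],[[-2.1,-1.4,0],[0,0,0]],[[-2.1,-1.4,0],[0,0,0]],[[-2.1,-1.4,0],[0,0,0]],[[-2.1,-1.4,0],[0,0,0]],[[-2.1,-1.4,0],[0,0,0]],[[-2.1,-1.4,0],[0,0,0]],[[-2.1,-1.4,0],[0,0,0]],[[-2.1,-1.4,0],[0,0,0]],[[-2.1,-1.4,0],[0,0,0]]]'
python3 -m creep '[[[0,0,0],[0,0,6.24]],[[0,0,0],[0,0,6.24]],[[0,0,0],[0,0,6.24]],[[0,0,0],[0,0,6.24]],[[0,0,0],[0,0,6.24]],[[0,0,0],[0,0,6.24]],[[0,0,0],[0,0,6.24]],[[0,0,0],[0,0,6.24]],[[0,0,0],[0,0,6.24]],[[0,0,0],[0,0,6.24]],[[0,0,0],[0,0,6.24]],[[0,0,0],[0,0,6.24]]]'
python3 -c "
from h import *
goto(0,.095,.13)"
```

```text
t: 1.15
tool_pos: [0.3788, 0.326, 0.4045]
orientation: [-0.516, -3.099, 0.0]
force: [0.0, 0.4, 0.1]
opening: 0.0929
t: 2.15
tool_pos: [0.5628, 0.0854, 0.4044]
orientation: [-0.516, -3.098, 0.0]
force: [0.4, 0.9, 0.2]
opening: 0.0932
t: 3.15
tool_pos: [0.5622, 0.0865, 0.4043]
orientation: [-2.299, -2.14, 0.001]
force: [-1.2, -0.1, -0.3]
opening: 0.0928
t 3.15 grip bar-frame mm [ -9.7 113.6 237. ] F [-1.2 -0.1 -0.3] Fbar [-1.2 -0.2] op 92.8 q6 0.13
turn deg [-0.04  0.01 -0.29]
tool cm in current axes [-1.86  0.97 10.7 ] in final axes [-1.87  0.95 10.7 ]
tool axes xy: x [0.071 0.997] y [ 0.997 -0.071]
```

```bash
python3 -m creep '[[[-0.5,0.25,0],[0,0,-0.3]],[[-0.5,0.25,1],[0,0,0]],[[-0.5,0.25,2],[0,0,0]],[[-0.4,0.2,2],[0,0,0]],[[0,0,2],[0,0,0]],[[0,0,2],[0,0,0]],[[0,0,1.2],[0,0,0]],[[0,0,0.6],[0,0,0]],[[0,0,0],[0,0,0]]]'
python3 - <<'E'
from h import *
goto(0,.095,.078)
for c in('scene','top','wrist'):
    save(c,c+'1.png')
a=[cv2.imread('pics/%s1.png'%c) for c in('scene','top')]
cv2.imwrite('pics/both1.png',np.hstack([cv2.resize(a[0][80:260,140:360],(400,327)),cv2.resize(a[1][140:300,190:386],(400,327))]))
E
```

```text
t: 3.9
tool_pos: [0.57, 0.0667, 0.2947]
orientation: [-2.285, -2.153, 0.004]
force: [0.2, 0.7, -0.4]
opening: 0.0926
t 3.9 grip bar-frame mm [ -1.   94.3 127.4] F [ 0.2  0.7 -0.4] Fbar [0.1 0.7] op 92.6 q6 0.09
turn deg [-0.18  0.02  0.41]
tool cm in current axes [0.06 0.06 4.94] in final axes [0.06 0.04 4.94]
tool axes xy: x [0.059 0.998] y [ 0.998 -0.059]
```

View pics/both1.png

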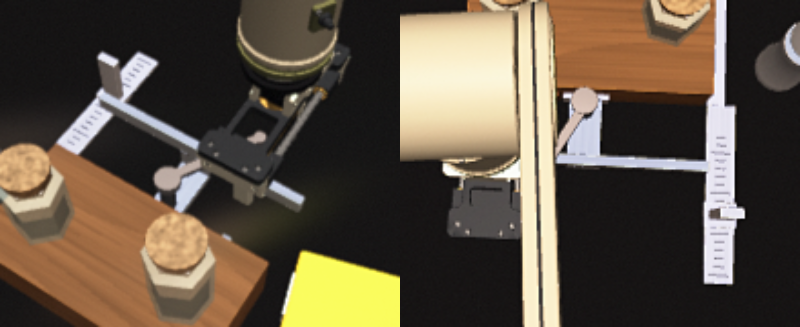

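View pics/wrist1.png

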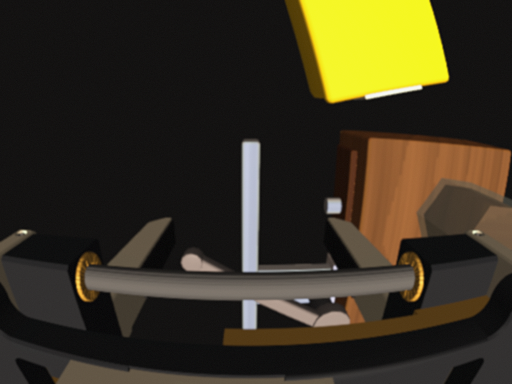

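The bar sits centred between the open fingers (column 250, fingers at 160 and 340). The lever tip at (193,258) is clear of the front finger. Descending and gripping.

```bash
python3 -m creep '[[[0,0.05,1],[0,0,0.4]],[[0.05,0,1],[0,0,0]],[[0,0,1],[0,0,0]],[[0,0,1],[0,0,0]],[[0,0,0.6],[0,0,0]],[[0,0,0.3],[0,0,0]],[[0,0,0],[0,0,0]]]'
python3 -c "
from h import *
goto(0,.095,.078)"
python3 -m creep '[[[0,0,0],[0,0,0]],[[0,0,0],[0,0,0]],[[0,0,0],[0,0,0]],[[0,0,0],[0,0,0]],[[0,0,0],[0,0,0]],[[0,0,0],[0,0,0]],[[0,0,0],[0,0,0]],[[0,0,0],[0,0,0]],[[0,0,0],[0,0,0]],[[0,0,0],[0,0,0]]]' 0 20
python3 -c "
from h import *
goto(-OUT,.095,.078)"
```

```text
t: 4.63
tool_pos: [0.5706, 0.0675, 0.2463]
orientation: [-2.294, -2.144, 0.003]
force: [-0.1, 0.1, -0.3]
opening: 0.0933
t 4.63 grip bar-frame mm [-0.3 95.2 79. ] F [-0.1  0.1 -0.3] Fbar [-0.2  0.1] op 93.3 q6 0.1
turn deg [-0.13  0.01 -0.07]
tool cm in current axes [-0.02 -0.01  0.1 ] in final axes [-0.02 -0.01  0.1 ]
tool axes xy: x [0.067 0.998] y [ 0.998 -0.067]
t: 5.47
tool_pos: [0.5712, 0.0675, 0.2477]
orientation: [-2.295, -2.145, -0.0]
force: [0.2, 0.6, 0.9]
opening: 0.0306
t 5.47 grip bar-frame mm [ 0.6 95.2 80.4] F [0.2 0.6 0.9] Fbar [0.2 0.6] op 30.6 q6 0.1
turn deg [-0.   -0.   -0.08]
tool cm in current axes [-0.03 -5.3   0.24] in final axes [-0.02 -5.3   0.24]
tool axes xy: x [0.068 0.998] y [ 0.998 -0.068]
```

```bash

python3 -m creep '[[[0,0,0],[0,0,0]],[[0,0,0],[0,0,0]],[[0,0,0],[0,0,0]],[[0,0,0],[0,0,0]],[[0,0,0],[0,0,0]],[[0,0,0],[0,0,0]]]' 0 20
python3 -c "
from h import *
goto(-OUT,.095,.078)"
```

```text
t: 5.97
tool_pos: [0.5714, 0.0675, 0.2478]
orientation: [2.295, 2.145, 0.001]
force: [3.0, -0.1, -2.4]
opening: 0.0121
t 5.97 grip bar-frame mm [ 1.  95.2 80.5] F [ 3.  -0.1 -2.4] Fbar [2.9 0.1] op 12.1 q6 0.1
turn deg [ 0.04 -0.   -0.08]
tool cm in current axes [-0.03 -5.33  0.24] in final axes [-0.02 -5.33  0.25]
tool axes xy: x [0.068 0.998] y [ 0.998 -0.068]
```

Gripped (opening 12.1 mm). Drawing it out 52 mm.

```bash

python3 -m creep '[[[0,-0.3,0],[0,0,0]],[[0,-0.5,0],[0,0,0]],[[0,-0.6,0],[0,0,0]],[[0,-0.6,0],[0,0,0]],[[0,-0.6,0],[0,0,0]],[[0,-0.6,0],[0,0,0]],[[0,-0.6,0],[0,0,0]],[[0,-0.6,0],[0,0,0]],[[0,-0.5,0],[0,0,0]],[[0,-0.3,0],[0,0,0]],[[0,0,0],[0,0,0]],[[0,0,0],[0,0,0]]]'
python3 - <<'E'
from h import *
goto(-.0514,.095,.08)
save('scene','scene2.png');save('top','top2.png')
a=[cv2.imread('pics/%s2.png'%c) for c in('scene','top')]
cv2.imwrite('pics/s2z.png',cv2.resize(a[0][100:220,170:330],(800,600),interpolation=cv2.INTER_CUBIC))
cv2.imwrite('pics/t2z.png',cv2.resize(a[1][170:290,210:370],(800,600),interpolation=cv2.INTER_CUBIC))
E
```

```text
t: 6.97
tool_pos: [0.5191, 0.071, 0.2477]
orientation: [-2.295, -2.145, 0.0]
force: [3.5, -0.4, -3.4]
opening: 0.0119
t 6.97 grip bar-frame mm [-51.6  95.2  80.4] F [ 3.5 -0.4 -3.4] Fbar [ 3.5 -0.2] op 11.9 q6 0.11
turn deg [-0.01  0.   -0.08]
tool cm in current axes [-0.03  0.01  0.04] in final axes [-0.03  0.01  0.04]
tool axes xy: x [0.068 0.998] y [ 0.998 -0.068]
```

View pics/s2z.png

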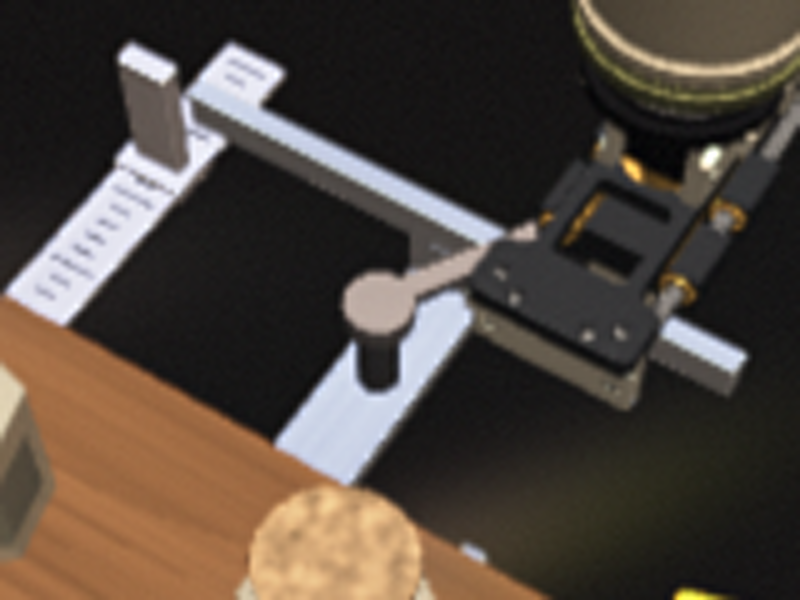

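View pics/t2z.png

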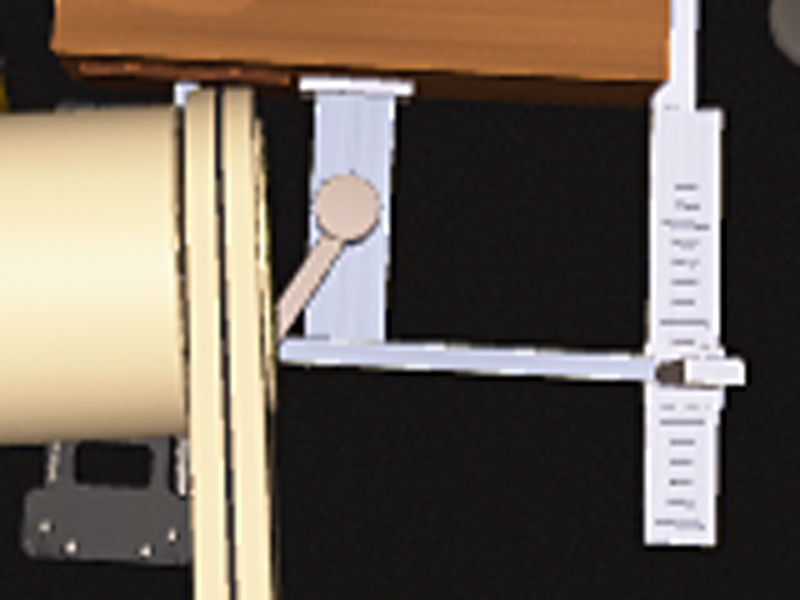

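The bar now lines up with the plate in both views: in the top view the bar line extrapolates to about row 372 at column 715, and the plate is at 372. A sub-pixel check next.

```bash
cat > chk.py <<'E'
from h import *
import sys
def chk(name):
    t=np.load('pics/'+name+'.npz'); g=cv2.cvtColor(t['img'],cv2.COLOR_RGB2GRAY).astype(float)
    K,T=t['K'],t['T']
    n=sys.argv
    c0,c1=int(n[2]),int(n[3])
    us=np.arange(c0,c1); vs=[]
    for u in us:
        r=np.arange(234,250); w=np.clip(g[r,u]-60,0,None); vs.append((w*r).sum()/w.sum())
    p=np.polyfit(us,vs,1); print('resid',np.std(vs-np.polyval(p,us)))
    a=np.array([atz(K,T,u,np.polyval(p,u),.081) for u in(us[0],us[-1])])
    # plate: top columns 349..357
    pv=[];pu=np.arange(349,358)
    for u in pu:
        r=np.arange(238,252); w=np.clip(g[r,u]-60,0,None); pv.append((w*r).sum()/w.sum())
    print('plate rows',np.round(pv,2))
    P=np.mean([atz(K,T,u,v,.081) for u,v in zip(pu,pv)],0)
    d=a[0]-a[1]; y=d[:2]/np.hypot(*d[:2]); x=np.array([y[1],-y[0]])
    print('bar yaw',np.degrees(np.arctan2(x[1],x[0])),'bar x rel. plate mm',1e3*(a[0][:2]-P[:2])@x)
chk(n) if (n:=sys.argv[1]) else 0
E
python3 chk.py top2 270 335
```

```text
resid 0.6598172633183554
plate rows [244.34 244.45 244.5  244.44 244.77 244.67 243.86 243.84 243.82]
bar yaw -5.706449103574769 bar x rel. plate mm -2.12086103330766
```

```bash
sed -i 's/np.arange(349,358)/np.arange(349,355)/' chk.py; python3 chk.py top2 292 337
```

```text
resid 0.1518142467271609
plate rows [244.34 244.45 244.5  244.44 244.77 244.67]
bar yaw -3.9003855555034845 bar x rel. plate mm 1.2426118874430165
```

```bash
python3 -m creep '[[[0,-0.1,0],[0,0,0]],[[0,-0.1,0],[0,0,0]],[[0,0,0],[0,0,0]]]'
python3 -m creep '[[[0,0,0],[0,0,0]],[[0,0,0],[0,0,0]],[[0,0,0],[0,0,0]],[[0,0,0],[0,0,0]]]' 16 20
python3 - <<'E'
from h import *
goto(-.0536,.015,.08)
save('top','top3.png')
E
python3 chk.py top3 292 337
```

```text
t: 7.32
tool_pos: [0.5173, 0.0711, 0.2477]
orientation: [2.295, 2.145, -0.0]
force: [3.6, -1.6, -3.8]
opening: 0.012
t: 7.65
tool_pos: [0.5173, 0.0711, 0.2478]
orientation: [2.295, 2.145, 0.0]
force: [4.2, -1.1, -2.4]
opening: 0.0149
t 7.65 grip bar-frame mm [-53.3  95.3  80.5] F [ 4.2 -1.1 -2.4] Fbar [ 4.3 -0.8] op 14.9 q6 0.11
turn deg [ 0.    0.   -0.07]
tool cm in current axes [-8.03 -0.02  0.05] in final axes [-8.03 -0.03  0.05]
tool axes xy: x [0.068 0.998] y [ 0.998 -0.068]
resid 0.1480357137731745
plate rows [244.33 244.46 244.52 244.45 244.77 244.66]
bar yaw -3.845608340111213 bar x rel. plate mm 0.9446116176057904
```

Loosened, with the bar resting on the rear finger 0.9 mm from the mark. Sliding right.

```bash
python3 -m creep '[[[-0.3,0,0],[0,0,0]],[[-0.5,0,0],[0,0,0]],[[-0.5,0,0],[0,0,0]],[[-0.5,0,0],[0,0,0]],[[-0.5,0,0],[0,0,0]],[[-0.5,0,0],[0,0,0]],[[-0.5,0,0],[0,0,0]],[[-0.5,0,0],[0,0,0]],[[-0.5,0,0],[0,0,0]],[[-0.5,0,0],[0,0,0]],[[-0.3,0,0],[0,0,0]],[[0,0,0],[0,0,0]]]'
python3 - <<'E'
from h import *
goto(-.0536,.015,.08)
save('top','top4.png');save('scene','scene4.png')
a=[cv2.imread('pics/%s4.png'%c) for c in('scene','top')]
cv2.imwrite('pics/b4.png',np.hstack([cv2.resize(x,(400,400),interpolation=cv2.INTER_CUBIC) for x in (a[0][100:220,180:300],a[1][170:290,250:370])]))
E
python3 chk.py top4 305 337
```

```text
t: 8.7
tool_pos: [0.514, 0.0195, 0.248]
orientation: [2.296, 2.144, 0.001]
force: [4.5, 0.8, 0.5]
opening: 0.0151
t 8.7 grip bar-frame mm [-53.1  43.6  80.7] F [4.5 0.8 0.5] Fbar [4.5 1.1] op 15.1 q6 0.01
turn deg [ 0.04 -0.01 -0.12]
tool cm in current axes [-2.85 -0.03  0.07] in final axes [-2.85 -0.04  0.07]
tool axes xy: x [0.068 0.998] y [ 0.998 -0.068]
resid 0.14515788754606404
plate rows [244.34 244.45 244.52 244.44 244.77 244.67]
bar yaw -3.6061184922619396 bar x rel. plate mm 1.4084457276987767
```

View pics/b4.png

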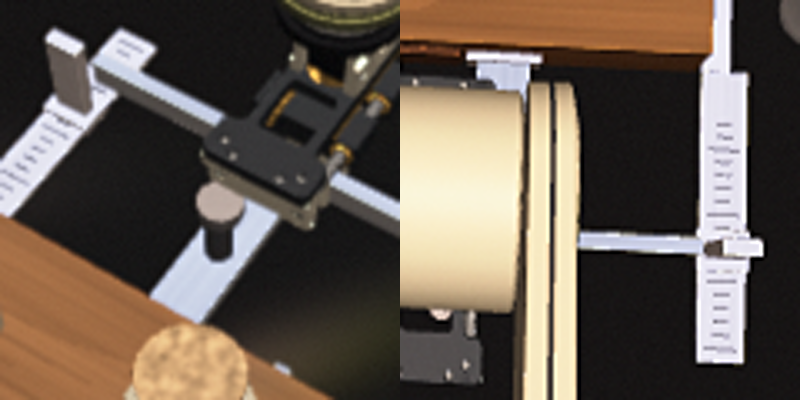

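Still on the mark (1.4 mm). Continuing gently toward the lever's stop.

```bash
python3 -m creep '[[[-0.3,-0.05,0],[0,0,0]],[[-0.4,0,0],[0,0,0]],[[-0.4,0,0],[0,0,0]],[[-0.4,0,0],[0,0,0]],[[-0.3,0,0],[0,0,0]],[[-0.2,0,0],[0,0,0]],[[-0.1,0,0],[0,0,0]],[[0,0,0],[0,0,0]]]'
python3 -c "
from h import *
goto(-.0536,.015,.08)"
python3 -m creep '[[[-0.2,0,0],[0,0,0]],[[-0.1,0,0],[0,0,0]],[[0,0,0],[0,0,0]]]'
python3 -c "
from h import *
goto(-.0536,.015,.08)"
```

```text
t: 9.47
tool_pos: [0.5119, -0.0006, 0.2478]
orientation: [-2.295, -2.145, -0.001]
force: [4.1, 3.0, 0.4]
opening: 0.0154
t 9.47 grip bar-frame mm [-53.9  23.5  80.5] F [4.1 3.  0.4] Fbar [3.9 3.2] op 15.4 q6 -0.03
turn deg [ 0.01 -0.04 -0.08]
tool cm in current axes [-0.83  0.03  0.05] in final axes [-0.83  0.03  0.05]
tool axes xy: x [0.068 0.998] y [ 0.998 -0.068]
t: 9.72
tool_pos: [0.5117, -0.0035, 0.2478]
orientation: [-2.295, -2.145, -0.001]
force: [3.8, 4.5, 1.1]
opening: 0.0145
t 9.72 grip bar-frame mm [-53.9  20.6  80.5] F [3.8 4.5 1.1] Fbar [3.5 4.8] op 14.5 q6 -0.04
turn deg [ 0.01 -0.05 -0.07]
tool cm in current axes [-0.54  0.04  0.05] in final axes [-0.54  0.04  0.05]
tool axes xy: x [0.067 0.998] y [ 0.998 -0.067]
```

```bash
for i in 1; do python3 -m creep '[[[-0.15,0,0],[0,0,0]],[[-0.1,0,0],[0,0,0]],[[0,0,0],[0,0,0]]]'
python3 -c "
from h import *
goto(-.0536,.015,.08)"
python3 -m creep '[[[-0.1,0,0],[0,0,0]],[[-0.1,0,0],[0,0,0]],[[0,0,0],[0,0,0]]]'
python3 -c "
from h import *
goto(-.0536,.015,.08)"; done
```

```text
t: 9.97
tool_pos: [0.5116, -0.006, 0.2478]
orientation: [-2.295, -2.145, -0.001]
force: [4.3, 3.7, 0.2]
opening: 0.0151
t 9.97 grip bar-frame mm [-53.9  18.1  80.5] F [4.3 3.7 0.2] Fbar [4.1 4. ] op 15.1 q6 -0.05
turn deg [ 0.01 -0.05 -0.07]
tool cm in current axes [-0.3   0.04  0.05] in final axes [-0.3   0.03  0.05]
tool axes xy: x [0.067 0.998] y [ 0.998 -0.067]
t: 10.22
tool_pos: [0.5114, -0.0079, 0.2478]
orientation: [-2.295, -2.145, -0.002]
force: [4.0, 3.9, 0.2]
opening: 0.0149
t 10.22 grip bar-frame mm [-53.9  16.2  80.5] F [4.  3.9 0.2] Fbar [3.7 4.2] op 14.9 q6 -0.05
turn deg [ 0.01 -0.06 -0.07]
tool cm in current axes [-0.11  0.03  0.05] in final axes [-0.11  0.03  0.05]
tool axes xy: x [0.067 0.998] y [ 0.998 -0.067]
```

```bash
python3 -m creep '[[[-0.1,0,0],[0,0,0]],[[0,0,0],[0,0,0]]]'
python3 -m creep '[[[-0.1,0,0],[0,0,0]],[[0,0,0],[0,0,0]]]'
python3 -c "
from h import *
goto(-.0536,.015,.08)"
```

```text
t: 10.38
tool_pos: [0.5114, -0.0082, 0.2478]
orientation: [-2.294, -2.144, -0.003]
force: [4.5, 9.4, 0.4]
opening: 0.0148
t: 10.55
tool_pos: [0.5113, -0.0086, 0.2478]
orientation: [-2.293, -2.144, -0.005]
force: [4.5, 14.6, 1.1]
opening: 0.0149
t 10.55 grip bar-frame mm [-54.   16.1  80.5] F [ 4.5 14.6  1.1] Fbar [ 3.5 14.9] op 14.9 q6 -0.05
turn deg [ 0.01 -0.23 -0.04]
tool cm in current axes [-0.04  0.04  0.05] in final axes [-0.04  0.04  0.05]
tool axes xy: x [0.067 0.998] y [ 0.998 -0.067]
```

The force rose from 4 to 14.6 N at the expected y (finger side about 8 mm left of the middle), so the lever is at its stop. Closing the grip now.

```bash
python3 -m creep '[[[0,0.05,0],[0,0,0]],[[0,0,0],[0,0,0]],[[0,0,0],[0,0,0]],[[0,0,0],[0,0,0]],[[0,0,0],[0,0,0]],[[0,0,0],[0,0,0]]]' 0 20
python3 - <<'E'
from h import *
goto(-.0536,.015,.08)
for c in('scene','top','wrist'):save(c,c+'5.png')
a=[cv2.imread('pics/%s5.png'%c) for c in('scene','wrist')]
cv2.imwrite('pics/s5z.png',cv2.resize(a[0][90:210,170:330],(800,600),interpolation=cv2.INTER_CUBIC))
cv2.imwrite('pics/w5z.png',cv2.resize(a[1],(800,600),interpolation=cv2.INTER_CUBIC))
E
python3 chk.py top5 318 337
```

```text
t: 11.05
tool_pos: [0.5118, -0.0086, 0.2478]
orientation: [-2.293, -2.144, -0.004]
force: [4.2, 13.2, 1.7]
opening: 0.012
t 11.05 grip bar-frame mm [-53.5  16.   80.5] F [ 4.2 13.2  1.7] Fbar [ 3.3 13.4] op 12.0 q6 -0.05
turn deg [ 0.01 -0.21 -0.03]
tool cm in current axes [-0.04 -0.01  0.05] in final axes [-0.04 -0.01  0.05]
tool axes xy: x [0.067 0.998] y [ 0.998 -0.067]
resid 1.5878296953474738
plate rows [244.34 244.45 244.51 244.44 244.76 244.67]
bar yaw -15.440676527932496 bar x rel. plate mm -9.940621845003482
```

View pics/s5z.png

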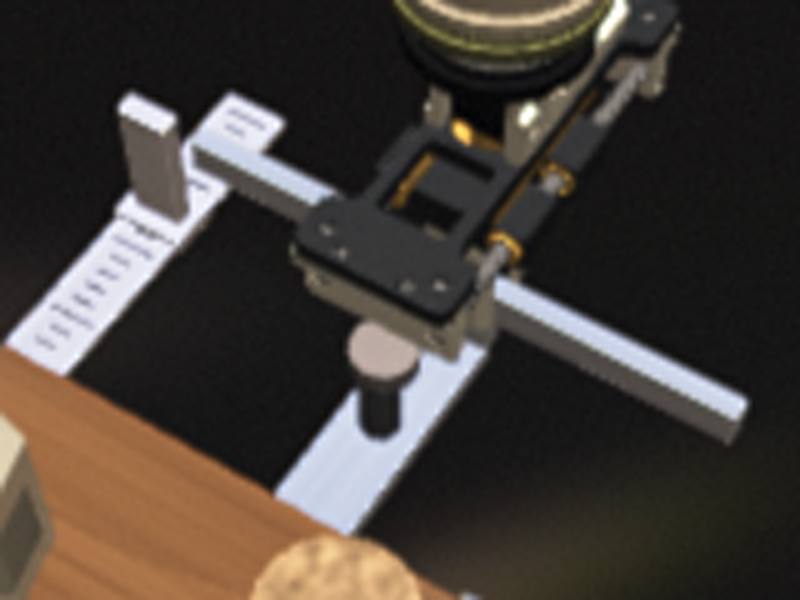

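View pics/w5z.png

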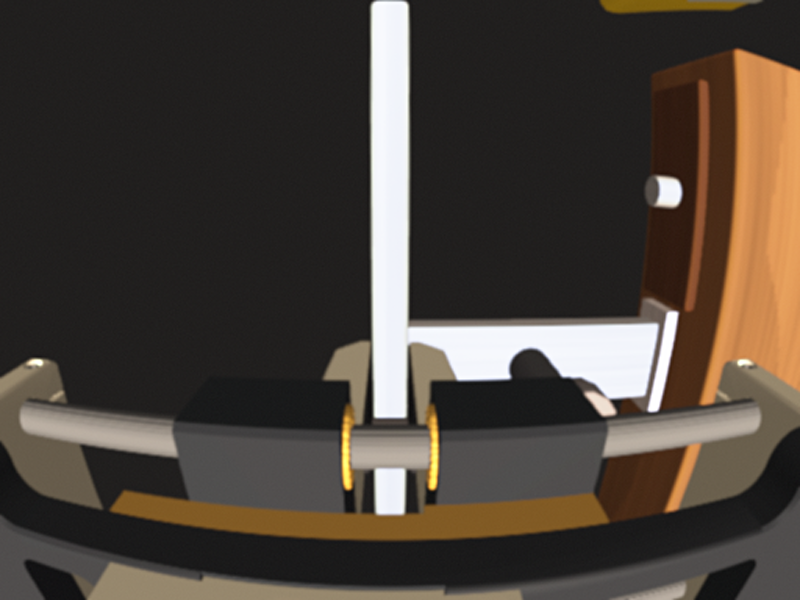

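View pics/top5.png

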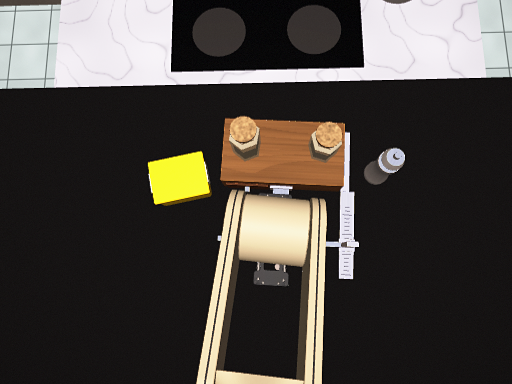

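The bar is gripped and the jars, mill and tub are in place. The top view shows a pinkish lever end near (277,267), which I'll compare with the predicted closed tip. I'll also measure the bar against the plate.

```bash
python3 - <<'E'
from h import *
np.set_printoptions(precision=4,suppress=True)
t=np.load('pics/top5.npz'); s=np.load('pics/scene5.npz')
off=-.0535
piv0=np.array([.6305,-.0298])
p=piv0+(off)*xh
for a in(0,.05,.1,.15):
    tip=p+.123*(-np.cos(a)*xh+np.sin(a)*yh); print(a,'tip px top',np.round(proj(t['K'],t['T'],[*tip,.096]),1))
b=cv2.imread('pics/top5.png'); cv2.imwrite('pics/t5z.png',cv2.resize(b[215:290,240:365],(800,480),interpolation=cv2.INTER_CUBIC))
hsv=t['img'].astype(int)[255:280,262:292]
m=(hsv[...,0]-hsv[...,2]>12)&(hsv[...,0]>120); ys,xs=np.nonzero(m); print('pink px',xs+262,ys+255)
# top bar rows right of gripper
g=cv2.cvtColor(t['img'],cv2.COLOR_RGB2GRAY).astype(int); 
for u in range(326,342): print(u,g[238:250,u])
# left end of bar
print(g[232:244,214:228])
E
```

```text
0 tip px top [276.4 264.9]
0.05 tip px top [273.7 264.7]
0.1 tip px top [271.  264.3]
0.15 tip px top [268.4 263.8]
pink px [262 263 264 265 266 267 268 269 270 271 272 273 274 275 276 277 278 279
 280 281 282 283 284 285 286 287 288 289 290 291 262 263 264 265 266 267
 268 269 270 271 272 273 274 275 276 277 278 279 280 281 282 283 284 285
 286 287 288 289 290 291 262 263 264 265 266 267 268 269 270 271 272 273
 274 275 276 277 278 279 280 281 282 283 284 285 286 287 288 289 290 291
 262 263 264 265 266 267 268 269 270 271 272 273 274 275 276 277 278 279
 280 281 282 283 284 285 286 287 288 289 290 291 262 263 264 265 266 267
 268 269 270 271 272 273 274 275 276 277 278 279 280 281 282 283 284 285
 286 287 288 289 290 291 262 263 264 265 266 267 268 269 270 271 272 273
 274 275 276 277 278 279 280 281 282 283 284 285 286 287 288 289 290 291
 262 263 264 265 266 267 268 269 270 271 272 273 274 275 276 277 278 279
 280 281 282 283 284 285 286 287 288 289 290 291 269 270 271 272 273 274
 275 276 277 278 279 280 281 282 283 284 285 286 287 288 289 290 291 273
 276 277 278 279 280 281 28
[... 2300 characters left out ...]
1  22  22  18  22  15  24 181 241 234 233 234 238]
 [ 20  20  21  24  20  20  15  35 244 238 233 233 235 240]
 [ 22  20  20  17  14  10   7  31 241 236 233 233 235 241]
 [ 22  20  18  29  91  85  81  72 239 236 233 233 236 242]
 [ 21  22  19  71 231 221 218 172 239 234 233 233 237 240]
 [ 20  21  16  74 222 210 208 182 238 234 233 234 237 204]
 [ 17  19  18  92 227 215 213 207 237 233 233 234 239 197]
 [ 21  19  21 114 226 222 210 223 236 234 234 235 241 138]
 [ 20  19  18  66 184 216 161 232 235 234 233 236 242  87]
 [ 21  24  19  13   8  10  53 239 236 234 234 236 242  79]
 [ 21  20  21  21  14  15  99 243 236 233 234 237 240  32]
 [ 21  21  21  19  17  21 152 242 235 234 234 237 204  37]]
```

View pics/t5z.png

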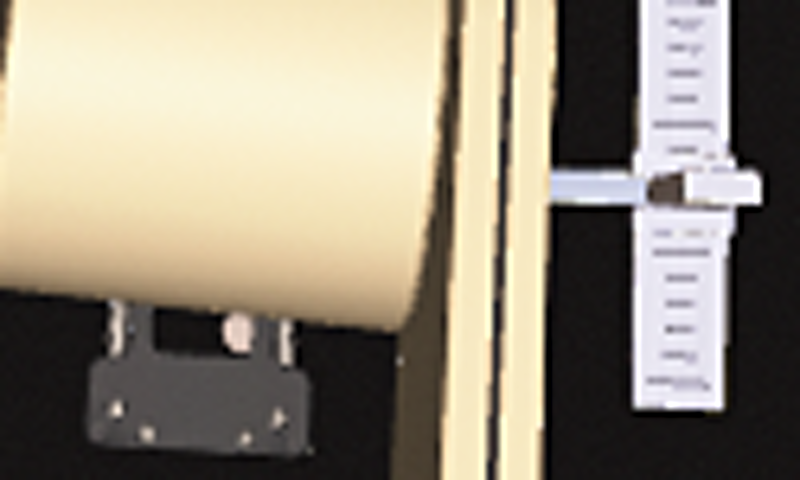

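The lever tip appears at column 277, and fully closed predicts 276.4 (0.05 rad open would be 273.7). The bar line extrapolates to row 244.8 at the plate, whose centre is at about 244.5, so the bar is within about 1 mm of the mark. Handing in.

```bash
python3 -c "
from h import *
goto(-.0536,.015,.08)
print(close_job())"
```

```text
t 11.2 grip bar-frame mm [-53.5  16.   80.5] F [ 4.9 12.4  0.3] Fbar [ 4.  12.7] op 11.7 q6 -0.05
turn deg [ 0.01 -0.21 -0.03]
tool cm in current axes [-0.04 -0.01  0.05] in final axes [-0.04 -0.01  0.05]
tool axes xy: x [0.067 0.998] y [ 0.998 -0.067]
the job is handed in; nothing more can be done
None
```

The job is done and handed in at 11.2 s: the bar is held at the mark and the cam lever is closed.

I pinched the bar 95 mm left of its middle, beyond the open lever, and drew it out about 54 mm. I then loosened the fingers to 15 mm, so the bar rested on the rear finger at the mark. Sliding right along the bar pushed the lever to its stop, and I gripped the bar again with 20 N.

Last checks:
- **Bar:** in the top view it lies within about 1 mm of the plate line, against the 6 mm allowed. It read 0.9 mm after loosening and 1.4 mm partway through the slide. The grip opening was 11.7–12.1 mm on the 12 mm bar.
- **Lever:** the sideways push rose from 4 N to about 15 N at the expected stop, and about 12 N was still on the lever at hand-in. The lever tip appeared at column 277, where a fully closed lever should be at 276.4.
- **Other objects:** the jars, pepper mill and container look untouched in the last pictures.

One check failed: the automatic sub-pixel bar fit gave a meaningless result on the last picture because the arm hid most of the bar. I worked out the final bar position by hand from the bar's visible left end and right part in that same picture.

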